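# Right the toppled solvent tin against the enclosure

## Task

The flat solvent tin has toppled and leans with its top end against the front of the white enclosure. Without lifting it off the bench, push its foot in so that its top slides up the enclosure until the tin stands upright by itself, facing the enclosure squarely and no more than about 5 cm from it. Leave the grey panel that is propped there to dry, and the round paint can, as they are.

Things in the scene. Friction and masses are not known exactly. Their poses are not given: they have to be found in the camera images.
- tin: toppled flat metal tin, paper band: 50 thick (own x), 80 wide (y), 185 tall (z, foot to top), plus black cap 26 wide, 14 high, 18 off centre to +y. 0.4 kg, friction 0.5. Origin: centre of underside. Leans 32 deg, +x face to the enclosure: top edge on its front, lower edge on bench, origin 119 out, foot's outer edge 140 out, 26 up. Once under 15 deg it drops upright by itself when let go.
- enclosure: white steel electrical enclosure fixed on the bench: 180 deep (own x), 400 long (own y), 220 high. Origin: at bench level, at the foot of its plain front face, halfway along. The front is upright at own x = 0; own +x points level into the enclosure, y along the front, z up. Place and yaw vary.
- panel: bystander: grey painted steel panel 8 thick (own x), 90 wide (own y), 200 tall (own z), 0.4 kg, propped about 35 degrees from upright against the same enclosure front beside the tin, on either side, centres about 150 apart. Origin: centre of its lower end face.
- can: bystander: a round steel paint can 74 across and 85 tall standing on the bench, 0.5 kg, away from the enclosure. Origin: centre of its underside.

How it is judged:
At the end, for the whole second after the job is handed in: The tin stands on its foot on the bench within 10 degrees of upright, the gap from its back to the enclosure front at most 60 mm (origin within 85 mm of the front), its back within 15 degrees of parallel to the front, moving under 60 mm/s (slight rocking is allowed) (angle between tin's own z axis and vertical below 0.175 rad and x of tin in the frame of enclosure above -0.085 m and height (world z) of tin below 0.01 m and angle between the x axis of tin and the x axis of enclosure, either way round below 0.26 rad and linear speed of tin below 0.06 m/s); the robot touches nothing.
It fails at once if the tin is lifted off the bench (its origin higher than 60 mm) (height (world z) of tin above 0.06 m).
It fails at once if the propped panel is disturbed (moved more than 15 mm) (distance of panel from where it was at the start of the episode above 0.015 m).
It fails at once if the panel no longer leans as it did (angle between panel's own z axis and vertical below 0.45 rad or angle between panel's own z axis and vertical above 0.8 rad).
It fails at once if the paint can is disturbed (moved more than 20 mm) (distance of can from where it was at the start of the episode above 0.02 m).
It also fails if it takes over 29 s, if anything falls off the work surface, if the arm or the gripper's body presses on something with over 40 N, if the wrist force passes 120 N, or if a joint passes its speed limit or range.

## Robot

A 6-joint arm with a two-finger parallel gripper is mounted at the origin on the work surface. World frame = base frame: x ahead of the robot, y to its left, z up, the work surface at z = 0. Lengths are in m, angles in rad, forces in N, time in s.
With the tool pointing down it reaches from about 0.425 to 0.95 m from the base axis. Payload 3.5 kg.
Tool frame: the origin (TCP) lies at the very end of the fingers, on their centre line; the grasp point (between the pads) lies ctrl.pinch_z behind it (ctrl.pinch_z is the distance from the TCP to the grasp point, in m); z points along the fingers, y is the line along which they close (so a half turn about z gives the same grasp; the last joint's range is limited). The gripper opens to 85 mm and grips with 20 to 120 N. Pads are 22 mm wide; open, the fingers measure 114 mm over their backs; the gripper's body (76 mm by 85 mm) begins 54 mm behind the grasp point. The pads swing forward as they close: fully open they stand 13 mm farther back than shut.
Start: joints at [1.088, 0.286, 1.577, -0, 1.279, -0.15], TCP at [0.22, 0.638, 0.231] pointing down, gripper open.
Joint ranges: [-2.77, 2.77], [-0.9, 2.22], [0.21, 2.48], [-1.53, 4.67], [0.24, 2.81], [-2.84, 2.84]. Speed limits (rad/s): [2.79, 2.79, 3.14, 3.14, 3.14, 3.14].

## Interface

Orientations are given as a unit quaternion [x, y, z, w].
In Python, from plant import ctrl gives the robot as it stands.
- The arm moves only by the shell command python3 -m inch [FORCE], which reads ROWS from standard input. ROWS is one flat JSON list of numbers that holds 1 to 10 rows one after another, with no inner brackets; each row has 7 numbers: dx, dy, dz in fractions of the full range, 1 being 0.8 m, then a rotation vector rx, ry, rz in parts of the range, where 1.0 means 2 rad, then the opening from 0.0 (shut) to 1.0 (fully open); each row is the pose to reach, as a shift and turn from the pose commanded when the command began, along the tool's axes at that moment; what a row does not reach only later rows make up. A row lasts 1/8 s, in which the tool goes at most 0.0625 m and 0.188 rad, less where a joint would pass 70% of its speed; a pose out of reach is approached as far as the arm can. The fingers move at their own pace and stop on an object; FORCE is the grip in N (left out, the last holds). Time passes only in rows, so rows that do not move let the fingers close. It prints the time, the measured TCP pose, the force, the opening and the grip force at its end. Input that does not fit is refused with a message, and nothing moves.
- ctrl.get_state(): the state, without advancing time (a new reading comes with each control period).
- ctrl.read_camera(name): name is "side" or "top" or "wrist"; returns a dict with "pixels" (384x512x3 uint8, red, green, blue), "camera_matrix" (3x3 intrinsics, pixels), "xyz" and "orientation" of the camera in the world. Camera axes: x right, y down, z forward; pixel columns grow to the right and rows downward; lengths in m; the calibration is good to about 2 mm. A picture is of the moment at which its call begins. There is no depth.
- ctrl.sign_off(): hands the job in; it is judged then, once.
Trained networks look in the newest picture that a camera, given by its name, has taken for a name from the list of things; names that differ only in an ending like _2 or _b are one class to them, and where a whole thing is asked for, a point or a joint stands for the part that bears it (a point fixed in the world has none). Each returns a list of dicts, best first, with "conf" (0 to 1); they miss things now and then, are a little off and sometimes report something else, mostly with a low value. They report only what shows in the picture. A call takes as long as a camera call.
- ctrl.recognise(camera, thing): "position" ([x, y, z] in m, in world coordinates, good to about 4 mm: the middle of the surface that is visible of it).
- ctrl.masks_of(camera, thing): "region" (384x512 bool, what is visible of it).
- ctrl.mark_of(camera, thing): "position" ([x, y, z] in m, in world coordinates, good to about 4 mm: a listed point, or the origin of a listed thing).
The state is a dict: "time": time; "qpos": joint angles; "dq": joint speeds; "joint_efforts": joint torques, N m; "eef_pos": TCP position; "tcp_rot": TCP orientation; "contact_force": force on the tool from outside, world axes, zero at the start; "wrist_torque": the same for the moment, N m; "opening": opening from 0.0 (shut) to 1.0 (fully open); "finger_force": force on a finger pad.
Only numpy, scipy, OpenCV 4.12 (cv2) and the standard library are available. Lean on these libraries where they do the work, as an engineer would, in place of code of your own. Each camera call takes 0.05 s, during which the arm holds its last target. There are 200 camera calls.

## Working session

There is one attempt and no reset: what is moved stays moved. The work goes in short steps, Python scripts to look and compute and a shell command to move; the robot and the scene stay as the last step left them, time stands still between calls to the robot, and variables do not carry over. Pictures are saved under pics/ and viewed, at most 10 in all, crops included, and the job is handed in when it is done.

```bash
mkdir -p pics; ls
python3 - <<'E'
from plant import ctrl
import cv2,numpy as np
for c in ("top","side"):
    r=ctrl.read_camera(c); cv2.imwrite(f"pics/{c}0.png",r["pixels"][:,:,::-1])
    print(c,np.round(r["xyz"],3),np.round(r["orientation"],3),r["camera_matrix"][0][0])
    for t in ("tin","enclosure","panel","can"):
        for f in (ctrl.recognise,ctrl.mark_of):
            print(t,f.__name__,[(np.round(d["position"],3).tolist(),round(d["conf"],2)) for d in f(c,t)][:2])
s=ctrl.get_state();print(s["time"],s["eef_pos"],s["tcp_rot"],ctrl.pinch_z)
E
```

```text
pics
top [ 0.547 -0.048  0.823] [ 0.711 -0.703  0.013 -0.022] 390.988310058675
tin call [([0.608, 0.094, 0.142], 0.65)]
tin call [([0.456, 0.061, 0.004], 0.7), ([0.606, 0.044, 0.013], 0.63)]
enclosure call [([0.548, 0.235, 0.225], 0.78)]
enclosure call [([0.542, 0.17, 0.002], 0.95)]
panel call [([0.462, 0.125, 0.103], 0.94)]
panel call [([0.456, 0.059, 0.002], 0.68)]
can call [([0.614, -0.295, 0.087], 0.8)]
can call [([0.614, -0.304, -0.001], 0.55), ([0.544, 0.17, 0.002], 0.36)]
side [ 0.067 -0.044  0.575] [-0.646  0.66  -0.277  0.264] 417.4043699494272
tin call [([0.581, 0.095, 0.112], 0.76)]
tin call [([0.606, 0.049, 0.012], 0.94)]
enclosure call [([0.462, 0.196, 0.21], 0.86)]
enclosure call []
panel call [([0.456, 0.122, 0.097], 0.67)]
panel call [([0.458, 0.059, 0.003], 0.86)]
can call [([0.596, -0.292, 0.075], 0.55)]
can call [([0.618, -0.304, 0.002], 0.57)]
0.9 [0.2204935  0.63797059 0.23133896] [1.65654304e-01 9.86183883e-01 2.31161917e-05 4.45353224e-06] 0.0187
```

View pics/top0.png

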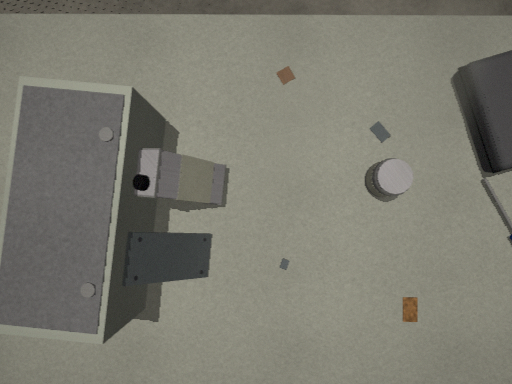

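View pics/side0.png

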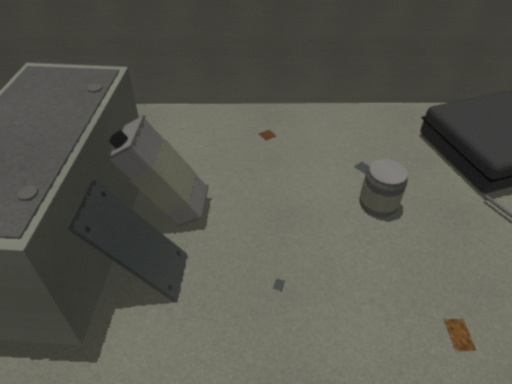

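Top view: the enclosure is on the left, with its front top edge running about (131,92)–(105,341). The tin leans with its foot near (223,186). The panel is below it at (168,258), on the robot side, and the can is at (392,177). The side view agrees with this.

```bash
cat > h.py <<'E'
import numpy as np
from scipy.spatial.transform import Rotation as R
from plant import ctrl
def proj(r,uv,z):
    d=R.from_quat(r["orientation"]).as_matrix()@np.linalg.inv(r["camera_matrix"])@np.array([*uv,1.])
    c=np.array(r["xyz"]); return c+d*(z-c[2])/d[2]
def goal(yaw,tilt):  # tool y along front (-y_enc), z down tilted into enclosure
    ex=np.array([np.cos(yaw),np.sin(yaw),0]); y=np.array([ex[1],-ex[0],0])
    z=np.sin(tilt)*ex-np.cos(tilt)*np.array([0,0,1]); return R.from_matrix(np.c_[np.cross(y,z),y,z])
def rel(p,rot):
    s=ctrl.get_state(); T=R.from_quat(s["tcp_rot"])
    return np.round(np.r_[T.inv().apply(np.array(p)-s["eef_pos"]),(T.inv()*rot).as_rotvec()],3)
E
python3 - <<'E'
from h import *
import cv2
r=ctrl.read_camera("top")
a,b=proj(r,(131,92),.22),proj(r,(105,341),.22)
print("top edge",a.round(3),b.round(3),np.linalg.norm(a-b)); d=a-b
yaw=np.arctan2(d[0],-d[1])  # perpendicular of front dir
n=np.array([-d[1],d[0],0])/np.linalg.norm(d[:2]); print("inward",n,"yaw",np.arctan2(n[1],n[0]))
mid=(a+b)/2; print("mid",mid.round(3))
for uv in((226,165),(222,207)):
    p=proj(r,uv,.026); print("foot outer",p.round(3),"out",(mid-p)@n)
print("tin out",(mid-np.array([.606,.046,.22]))@n)
m=ctrl.masks_of("top","enclosure")[0]["region"].astype(np.uint8)
c=max(cv2.findContours(m,0,2)[0],key=cv2.contourArea); print(cv2.approxPolyDP(c,5,True)[:,0].tolist())
yaw=np.arctan2(n[1],n[0])
foot=np.array([.606,.046,0])
print(rel([.55,.25,.36],R.from_quat([0.,0,0,1])*goal(yaw,0)))
print(rel([.606,-.12,.3],goal(yaw,np.radians(40))))
E
```

```text
top edge [0.733 0.157 0.22 ] [0.348 0.186 0.22 ] 0.3860098398219542
inward [0.07626299 0.99708774 0.        ] yaw 1.4944592165153872
mid [0.541 0.172 0.22 ]
foot outer [0.643 0.023 0.026] out 0.14030343165652676
foot outer [0.556 0.03  0.026] out 0.14000651991903568
tin out 0.12031370061707762Traceback (most recent call last):
  File "<stdin>", line 12, in <module>
IndexError: list index out of range
```

Run:
```python
from h import *
for p,t in (([.22,.638,.36],0),([.5,.4,.38],0),([.6,.1,.38],0),([.595,-.1,.34],0),([.593,-.1,.3],40)):
    print(rel(p,goal(1.494,np.radians(t))))
```

```text
[ 0.    -0.    -0.129  0.    -0.     1.315]
[-0.342 -0.134 -0.149  0.    -0.     1.315]
[-0.534 -0.384 -0.149  0.    -0.     1.315]
[-0.595 -0.575 -0.109  0.    -0.     1.315]
[-0.593 -0.576 -0.069 -0.458  0.593  1.258]
```

The manual's scale: shifts go in shares of 0.8 m and turns go in shares of 2 rad. Converting my numbers, -0.342 m / 0.8 = -0.4275, -0.3 m / 0.8 = -0.375, 1.315 rad / 2 = 0.6575.

```bash
echo '[0, 0, -0.075, 0, 0, 0, 0.4, 0, 0, -0.15, 0, 0, 0.05, 0.4, -0.0625, -0.0188, -0.1813, 0, 0, 0.125, 0.4, -0.125, -0.0438, -0.1875, 0, 0, 0.2, 0.4, -0.1875, -0.0688, -0.1875, 0, 0, 0.275, 0.4, -0.25, -0.0938, -0.1875, 0, 0, 0.35, 0.4, -0.3125, -0.1188, -0.1875, 0, 0, 0.425, 0.4, -0.375, -0.1438, -0.1875, 0, 0, 0.5, 0.4, -0.4275, -0.1675, -0.1875, 0, 0, 0.575, 0.4, -0.4275, -0.1675, -0.1875, 0, 0, 0.6575, 0.4]' | python3 -m inch
python3 - <<'E'
from h import *
for p,t in (([.6,.1,.38],0),([.595,-.1,.34],0),([.593,-.1,.3],40)):
    print(rel(p,goal(1.494,np.radians(t))))
E
```

```text
time: 2.25
eef_pos: [0.5024, 0.3969, 0.3809]
tcp_rot: [0.737, 0.676, -0.0, 0.0]
contact_force: [-0.7, 0.3, -0.6]
opening: 0.399
finger_force: 0.0
[-0.287  0.123  0.001 -0.     0.001 -0.01 ]
[-0.487  0.136  0.041 -0.     0.001 -0.01 ]
[-0.487  0.134  0.081  0.004  0.699 -0.01 ]
```

Scaled: -0.487 m / 0.8 = -0.6088, -0.44 m / 0.8 = -0.55, 0.7 rad / 2 = 0.35.

```bash
echo '[-0.0688, 0.025, 0, 0, 0, 0, 0.4, -0.1375, 0.0563, 0, 0, 0, 0, 0.4, -0.2063, 0.0875, 0, 0, 0, 0, 0.4, -0.275, 0.1188, 0, 0, 0, 0, 0.4, -0.35, 0.15, 0, 0, 0, 0, 0.4, -0.4188, 0.1563, 0, 0, 0.05, 0, 0.4, -0.4875, 0.1625, 0.025, 0, 0.125, 0, 0.4, -0.55, 0.1675, 0.05, 0, 0.2, 0, 0.4, -0.6088, 0.1675, 0.075, 0, 0.275, -0.005, 0.4, -0.6088, 0.1675, 0.1, 0, 0.35, -0.005, 0.4]' | python3 -m inch
python3 - <<'E'
from h import *
print(ctrl.get_state()["qpos"])
n=np.array([.0763,.997,0])
c=np.array([.602,.0265,0])
for d,z in ((.05,.1),(.05,.013),(.02,.013)):
    print(rel(c-d*n+[0,0,z],goal(1.494,np.radians(40))))
E
```

```text
time: 3.5
eef_pos: [0.5961, -0.1002, 0.3011]
tcp_rot: [0.687, 0.64, 0.254, -0.233]
contact_force: [0.3, 1.4, -0.6]
opening: 0.4
finger_force: 0.0
[-0.57915111  0.20049302  1.65978986  0.60576821  1.65048911 -0.57434698]
[-0.072 -0.004  0.203  0.001 -0.005  0.006]
[-0.128 -0.005  0.269  0.001 -0.005  0.006]
[-0.105 -0.005  0.289  0.001 -0.005  0.006]
```

Scaled: 0.267 m / 0.8 = 0.3338, 0.203 m / 0.8 = 0.2538, 0.006 rad / 2 = 0.003.

```bash
echo '[-0.025, 0, 0.0625, 0, 0, 0, 0.4, -0.05, 0, 0.125, 0, 0, 0, 0.4, -0.075, -0.005, 0.1875, 0, 0, 0, 0.4, -0.09, -0.005, 0.2538, 0, -0.0025, 0.003, 0.4, -0.125, -0.0063, 0.295, 0, -0.0025, 0.003, 0.4, -0.15, -0.0063, 0.325, 0, -0.0025, 0.003, 0.4, -0.1575, -0.0063, 0.3338, 0, -0.0025, 0.003, 0.4, -0.1575, -0.0063, 0.3338, 0, -0.0025, 0.003, 0.4]' | python3 -m inch
python3 - <<'E'
from h import *
import cv2
n=np.array([.0763,.997,0])
c=np.array([.602,.0265,0])
for d,z in ((.05,.013),(.01,.013),(-.055,.013)):
    print(rel(c-d*n+[0,0,z],goal(1.494,np.radians(40))))
cv2.imwrite("pics/side1.png",ctrl.read_camera("side")["pixels"][:,:,::-1])
cv2.imwrite("pics/top1.png",ctrl.read_camera("top")["pixels"][:,:,::-1])
E
```

```text
time: 4.5
eef_pos: [0.5974, -0.0207, 0.0161]
tcp_rot: [0.689, 0.64, 0.249, -0.232]
contact_force: [0.7, 0.5, 0.9]
opening: 0.401
finger_force: 0.0
[-0.004  0.001  0.001 -0.003  0.003  0.003]
[ 0.027  0.001  0.026 -0.003  0.003  0.003]
[ 0.077  0.001  0.068 -0.003  0.003  0.003]
```

View pics/side1.png

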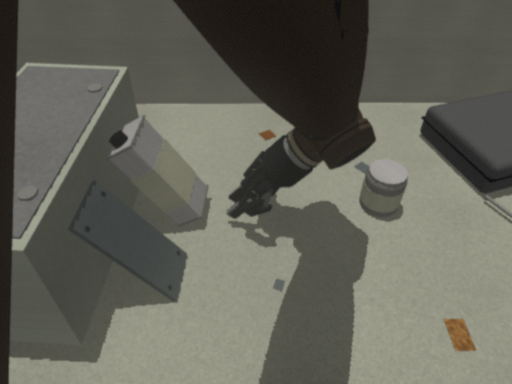

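View pics/top1.png

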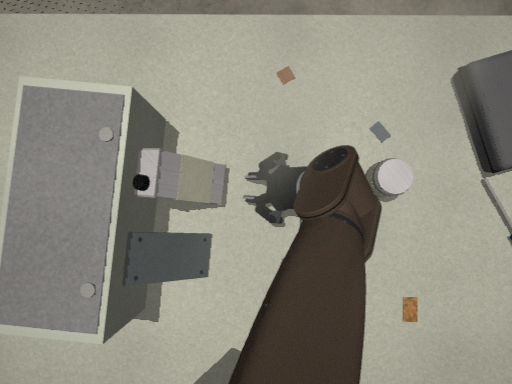

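Fingers at (252,178) and (252,198) straddle the tin's centre row, about 186, and nothing is touched. I'll push slowly.

```bash
echo '[0.015, 0.0013, 0.0163, 0, 0, 0, 0.4, 0.0263, 0.0013, 0.0263, 0, 0, 0, 0.4, 0.0338, 0.0013, 0.0325, 0, 0, 0, 0.4, 0.0388, 0.0013, 0.0363, 0, 0, 0, 0.4, 0.0438, 0.0013, 0.04, 0, 0, 0, 0.4, 0.0488, 0.0013, 0.045, 0, 0, 0, 0.4, 0.0538, 0.0013, 0.0488, 0, 0, 0, 0.4, 0.0588, 0.0013, 0.0525, 0, 0, 0, 0.4, 0.0625, 0.0013, 0.0563, 0, 0, 0, 0.4, 0.0625, 0.0013, 0.0563, 0, 0, 0, 0.4]' | python3 -m inch
python3 - <<'E'
from h import *
import cv2
c=np.array([.602,.0265,0]); n=np.array([.0763,.997,0])
print("d",(c-ctrl.get_state()["eef_pos"])@n)
r=ctrl.read_camera("side");print([(d["position"],d["conf"]) for d in ctrl.mark_of("side","tin")])
t=ctrl.read_camera("top");print([(d["position"],d["conf"]) for d in ctrl.mark_of("top","tin")])
cv2.imwrite("pics/both2.png",np.hstack([r["pixels"][60:300,:340],t["pixels"][60:300,:340]])[:,:,::-1])
E
```

```text
time: 5.85
eef_pos: [0.6028, 0.0471, 0.0134]
tcp_rot: [0.688, 0.64, 0.249, -0.233]
contact_force: [-0.0, -2.3, -5.5]
opening: 0.404
finger_force: 2.6
d -0.020577182537182808
[([0.609, 0.0746, 0.0131], 0.76)]
[([0.6058, 0.0706, 0.0176], 0.9)]
```

View pics/both2.png

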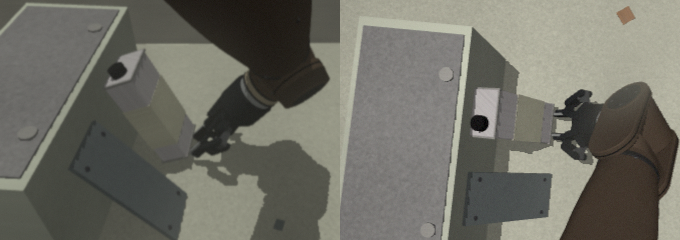

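Works: the tin is rising squarely, foot at about (180,155) left and the panel unchanged. Continuing.

Scaled: 0.023 m / 0.8 = 0.0288, 0.02 m / 0.8 = 0.025.

```bash
echo '[0.005, 0, 0.0038, 0, 0, 0, 0.4, 0.01, 0, 0.0088, 0, 0, 0, 0.4, 0.015, 0, 0.0125, 0, 0, 0, 0.4, 0.02, 0, 0.0163, 0, 0, 0, 0.4, 0.025, 0, 0.0213, 0, 0, 0, 0.4, 0.0288, 0, 0.0238, 0, 0, 0, 0.4, 0.0288, 0, 0.0238, 0, 0, 0, 0.4]' | python3 -m inch
python3 - <<'E'
from h import *
import cv2
c=np.array([.602,.0265,0]); n=np.array([.0763,.997,0])
print("d",(c-ctrl.get_state()["eef_pos"])@n)
r=ctrl.read_camera("side");print([(d["position"],d["conf"]) for d in ctrl.mark_of("side","tin")])
t=ctrl.read_camera("top");print([(d["position"],d["conf"]) for d in ctrl.mark_of("top","tin")])
cv2.imwrite("pics/both3.png",np.hstack([r["pixels"][60:300,:340],t["pixels"][60:300,:340]])[:,:,::-1])
E
```

```text
time: 6.92
eef_pos: [0.6055, 0.0771, 0.0145]
tcp_rot: [0.688, 0.64, 0.25, -0.233]
contact_force: [-0.9, 0.2, 1.0]
opening: 0.402
finger_force: 0.0
d -0.05069942138285146
[([0.6143, 0.1105, 0.0039], 0.9), ([0.6179, -0.3049, 0.0014], 0.57)]
[([0.6101, 0.113, 0.0042], 0.57)]
```

View pics/both3.png

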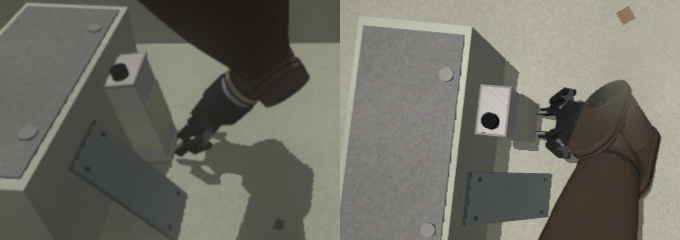

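The tin seems to have stood up: origin about 55 mm out and no contact force. Backing off and checking.

Scaled: -0.1 m / 0.8 = -0.125, -0.078 m / 0.8 = -0.0975.

```bash
echo '[-0.01, 0, -0.0075, 0, 0, 0, 0.4, -0.0288, 0, -0.025, 0, 0, 0, 0.4, -0.0625, 0, -0.0525, 0, 0, 0, 0.4, -0.0975, 0, -0.0825, 0, 0, 0, 0.4, -0.125, 0, -0.125, 0, 0, 0, 0.4, -0.125, 0, -0.125, 0, 0, 0, 0.4]' | python3 -m inch
python3 - <<'E'
from h import *
import cv2
ims=[]
for k in ("side","top"):
    r=ctrl.read_camera(k); print([(d["position"],d["conf"]) for d in ctrl.mark_of(k,"tin")],[(d["position"],d["conf"]) for d in ctrl.mark_of(k,"panel")][:1])
    im=r["pixels"][:,:,::-1].copy(); n=np.array([.0763,.997,0]); e=np.array([.997,-.0763,0]); o=np.array([.612,.112,0])
    Rm=R.from_quat(r["orientation"]).as_matrix()
    P=[o+a*n*.025+b*e*.04+[0,0,z] for z in(0,.185) for a,b in((1,1),(1,-1),(-1,-1),(-1,1))]
    q=[(lambda v:v[:2]/v[2])(r["camera_matrix"]@Rm.T@(p-r["xyz"])) for p in P]
    for g in (q[:4],q[4:]): cv2.polylines(im,[np.int32(np.round(g))],True,(0,0,255),1)
    ims.append(cv2.resize(im[80:240,80:240],None,fx=2.4,fy=2.4))
cv2.imwrite("pics/chk4.png",np.hstack(ims))
E
```

```text
time: 7.88
eef_pos: [0.5963, -0.0689, 0.0277]
tcp_rot: [0.69, 0.639, 0.25, -0.23]
contact_force: [0.5, 0.5, 0.1]
opening: 0.401
finger_force: 0.0
[([0.6136, 0.1152, 0.001], 0.62)] [([0.4576, 0.0595, 0.0037], 0.78)]
[] [([0.4573, 0.0607, 0.0041], 0.69)]
```

View pics/chk4.png

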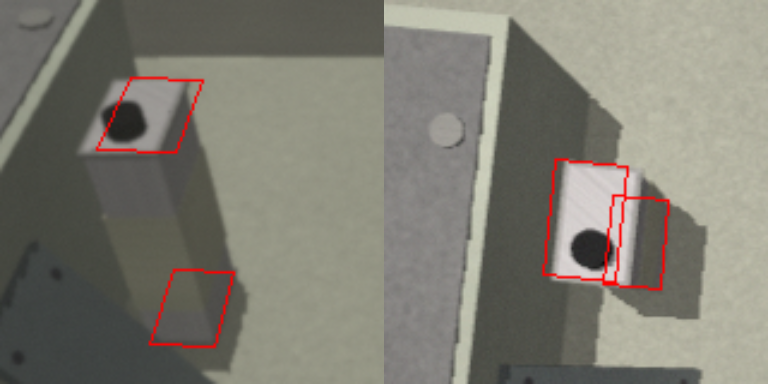

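Overlay disagrees between the two views (side top ~17 px left, top ~10 px right); it may be rocking. I'll let it settle and retake.

Scaled: -0.05 m / 0.8 = -0.0625, -0.04 m / 0.8 = -0.05.

```bash
echo '[0, 0, -0.025, 0, 0, 0, 0.4, 0, 0, -0.05, 0, 0, 0, 0.4, 0, 0, -0.0625, 0, 0, 0, 0.4, 0, 0, -0.0625, 0, 0, 0, 0.4, 0, 0, -0.0625, 0, 0, 0, 0.4, 0, 0, -0.0625, 0, 0, 0, 0.4, 0, 0, -0.0625, 0, 0, 0, 0.4, 0, 0, -0.0625, 0, 0, 0, 0.4, 0, 0, -0.0625, 0, 0, 0, 0.4, 0, 0, -0.0625, 0, 0, 0, 0.4]' | python3 -m inch
python3 - <<'E'
from h import *
import cv2
ims=[]
for k in ("side","top","side","top"):
    r=ctrl.read_camera(k); print([(d["position"],d["conf"]) for d in ctrl.mark_of(k,"tin")])
    im=r["pixels"][:,:,::-1].copy(); n=np.array([.0763,.997,0]); e=np.array([.997,-.0763,0]); o=np.array([.612,.112,0])
    Rm=R.from_quat(r["orientation"]).as_matrix()
    P=[o+a*n*.025+b*e*.04+[0,0,z] for z in(0,.185) for a,b in((1,1),(1,-1),(-1,-1),(-1,1))]
    q=[(lambda v:v[:2]/v[2])(r["camera_matrix"]@Rm.T@(p-r["xyz"])) for p in P]
    for g in (q[:4],q[4:]): cv2.polylines(im,[np.int32(np.round(g))],True,(0,0,255),1)
    ims.append(cv2.resize(im[80:230,80:230],None,fx=2,fy=2))
cv2.imwrite("pics/chk5.png",np.vstack([np.hstack(ims[:2]),np.hstack(ims[2:])]))
E
```

```text
time: 9.43
eef_pos: [0.5927, -0.0962, 0.0647]
tcp_rot: [0.689, 0.64, 0.249, -0.232]
contact_force: [0.2, 0.1, 0.2]
opening: 0.398
finger_force: 0.0
[([0.6115, 0.1136, 0.0009], 0.62)]
[([0.6101, 0.1107, -0.004], 0.89)]
[([0.6137, 0.1136, -0.0028], 0.81)]
[([0.6137, 0.1109, -0.0023], 0.66)]
```

View pics/chk5.png

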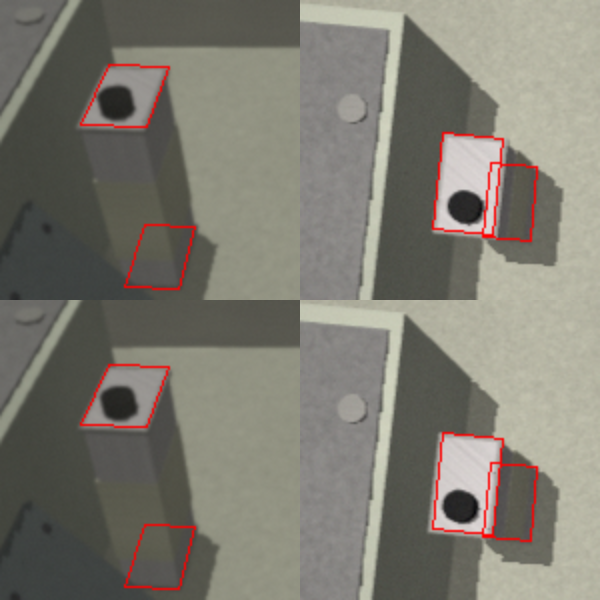

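The overlay now fits in all four views: the tin is upright, square, and about 30 mm from the front, with only slight rocking left. I'll let it decay, then hand in.

```bash
for i in 1 2; do echo '[0, 0, 0, 0, 0, 0, 0.4, 0, 0, 0, 0, 0, 0, 0.4, 0, 0, 0, 0, 0, 0, 0.4, 0, 0, 0, 0, 0, 0, 0.4, 0, 0, 0, 0, 0, 0, 0.4, 0, 0, 0, 0, 0, 0, 0.4, 0, 0, 0, 0, 0, 0, 0.4, 0, 0, 0, 0, 0, 0, 0.4, 0, 0, 0, 0, 0, 0, 0.4, 0, 0, 0, 0, 0, 0, 0.4]' | python3 -m inch | head -1; done
python3 - <<'E'
from plant import ctrl
print(ctrl.sign_off())
E
```

```text
time: 11.08
time: 12.32
the job is handed in; nothing more can be done
None
```

The tin is standing upright on its foot, square to the enclosure and about 30 mm from its front. The panel did not move within measuring error, the arm kept clear of the can, and I handed the job in at about 12 s; no verdict was returned.

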